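# Probe the preheated chocolate warmer

## Robot

A 6-joint arm with a two-finger parallel gripper is mounted at the origin on the work surface. World frame = base frame: x ahead of the robot, y to its left, z up, the work surface at z = 0. Lengths are in m, angles in degrees, forces in N, time in s.
With the tool pointing down it reaches from about 0.4 to 0.825 m from the base axis. Payload 7 kg.
Tool frame: the origin (TCP) lies on the centre line of the jaws, within the pads' length; the fingertips stand 8 mm ahead of it and the grasp point (between the pads) lies 11 mm behind it; z points along the fingers, y is the line along which they close (so a half turn about z gives the same grasp; the last joint's range is limited). The gripper opens to 88 mm and grips with 3 to 60 N. Pads are 19 mm wide; open, the fingers measure 130 mm over their backs; the gripper's body (78 mm by 193 mm) begins 47 mm behind the grasp point.
Start: joints at [88.299, 20.546, 0.682, 0, -70.136, -16.507], TCP at [0.211, 0.641, 0.235] pointing down, gripper open.
Joint ranges: [-176.03, 176.03], [-82.01, 121.73], [-58.28, 71.71], [-173.87, 95.51], [-174.79, -0.11], [-173.66, 173.66]. Speed limits (degrees/s): [136.94, 136.94, 172.46, 180, 180, 180].

## Interface

Orientations are given as [roll, pitch, yaw] about the fixed x, y, z axes, in that order (R = Rz(yaw) Ry(pitch) Rx(roll)).
In Python, from plant import r gives the robot as it stands.
- The arm moves only by the tool carry_out, never from a script. Its argument "targets" is a list of rows, each a list of 6 numbers: the shift along the tool's x, y, z scaled (see below), then the turn, a rotation vector about the tool's x, y, z scaled (see below). A call has 1 to 5 rows; each row shifts and turns the commanded pose from where the row before left it, along the tool's axes as they then stand; what a row does not reach is not made up. The controller multiplies each number of a shift by 0.5 m and each number of a turn by 60 degrees. A row lasts 1/8 s, in which the tool goes at most 62.5 mm and 10.7 degrees, less where a joint would pass 70% of its speed; a pose out of reach is approached as far as the arm can. A call with a number of a shift or a turn outside -1 to 1 is refused whole. A call with a gripper value outside its range is refused whole. "hand" is the opening, from 0 (shut) to 1 (fully open), set as the call begins (left out, the last holds). The fingers move at their own pace and stop on an object; "squeeze" is the grip in N (left out, the last holds). Time passes only in rows, so rows that do not move let the fingers close. It gives the time, the measured TCP pose, the force, the opening and the grip force at its end, in the units of the state.
- r.get_state(): the state, without advancing time (a new reading comes with each control period).
- r.capture(name): name is "side" or "top"; returns the picture (400x640x3 uint8, red, green, blue); there is no depth.
- r.camera_info(name): a dict with "K" (3x3 intrinsics, pixels), "eye" and "attitude" of the camera in the world. Camera axes: x right, y down, z forward; pixel columns grow to the right and rows downward; lengths in m; the calibration is good to about 2 mm. A picture is of the moment at which its call begins. camera_info takes no time and is no camera call.
- r.close_job(): hands the job in; it is judged then, once.
The state is a dict: "time_s": time; "joints": joint angles; "qd": joint speeds; "joint_torque": joint torques, N m; "tcp_pos": TCP position; "eef_rot": TCP orientation; "contact_force": force on the tool from outside, world axes, zero at the start; "moment": the same for the moment, N m; "gripper_width": finger opening in m; "gripper_force": force on a finger pad.
Only numpy, scipy, OpenCV 4.12 (cv2) and the standard library are available. Lean on these libraries where they do the work, as an engineer would, in place of code of your own. Each camera call takes 0.05 s, during which the arm holds its last target. There are 200 camera calls.

## Task

Check the temperature inside the empty chocolate warmer before it is filled: swing the little cover on its lid right aside, then take the yellow probe thermometer out of its stand and lower the stem upright through the middle of the lid's hole, never touching the warmer with the probe, until the blue band on the stem is level with the top of the hole's collar. Finish while holding it there, still and centred, the tip hanging free, and leave the cups, jug, jar, glass and vase around it where they stand.

Things in the scene. Friction and masses are not known exactly. Their poses are not given: they have to be found in the camera images.
- warmer: Empty electric chocolate warmer, heavy, fixed where it stands: black base, steel pot 190 mm wide, metal lid clipped down (202 mm wide; 107 mm high at its edge, 121 mm at the middle), side handles reaching 124 mm along its own y, 78 mm high. Pot floor inside 30 mm above the table. Origin at the middle of its underside; z up. In the lid's centre stands a black collar, the probe hole.
- port (a point): Centre of the hole in the lid's centre, level with the top of its black collar, 130 mm above the table. The collar is 30 mm across outside, 18 mm tall, its vertical bore is 20 mm in diameter. Axes as the warmer's, z up.
- cover (a joint): Angle of the small steel swivel cover: 0 = squarely over the hole, growing counterclockwise seen from above to its stop at 1.7 rad. It turns about a vertical pin with light friction (about 1 N at the tab) and stays where it is left; starts between 0 and 0.2. The hole is clear from 0.7 rad; 1.0 rad or more counts as right aside.
- cover_tab (a point): Top of the cover's upright black finger tab, a round stub 12 mm in diameter and 18 mm tall, in the middle of the cover's 34 mm steel disc and 42 mm from the pivot pin; 151.5 mm above the table. The disc's top is 133.5 mm above the table. The tab can be pinched or pushed from above.
- cover_pivot (a point): The cover's pivot axis (vertical) at 130 mm above the table, 42 mm along the warmer's own x from the hole's centre. The pin's top and the cover reach 134.5 mm.
- probe: Probe thermometer, 50 to 90 g, upright in its stand at the start: round steel stem 8 mm in diameter with a pointed tip, 110 mm long below a yellow handle 28 mm (own x) by 20 mm (own y) and 75 mm tall (110 to 185 mm above the tip), small display on its +x face. Origin at the tip; z runs up along the stem to the handle.
- probe_mark (a point): Middle of the blue band round the stem (4 mm wide), 60 mm above the tip and 50 mm below the handle. Axes as the probe's.
- probe_grip (a point): Point on the probe's axis, 152 mm above the tip, inside the handle (33 mm below its top, 42 mm above its lower end): a good place to hold it, fingers closing along the probe's own y on the 20 mm width.
- holder: Probe stand, heavy, fixed where it stands: steel foot 80 mm wide, 12 mm thick, with an upright open dark tube, 24 mm across, 16 mm bore, rim 125 mm above the table. The stem stands in the tube (tip 15 mm above the table), the handle's lower end rests on the rim. Origin at the middle of its underside.
- cup_mid: White espresso cup, 58 mm wide and tall, handle on its own +y, between warmer and stand; loose; origin under its middle. To be left alone.
- cup_left: Blue espresso cup, 58 mm wide and tall; loose; to be left alone.
- milk_jug: Steel milk jug with handle, 72 mm wide, 85 mm tall; loose; to be left alone.
- sugar_jar: Glass sugar jar with steel lid, 68 mm wide, 95 mm tall; loose; to be left alone.
- tumbler: Glass tumbler, 72 mm wide, 85 mm tall; loose; to be left alone.
- bud_vase: Small white vase, 64 mm wide, 90 mm tall, with one orange flower up to 140 mm; loose; to be left alone.
There are look-alikes about, which are no part of the job. Leave any brown, red or turquoise look-alike of the holder alone.

How it is judged:
By the outcome, as a careful person would: the job done as asked, in the order asked, and still so for the second after the job is handed in, while the arm keeps its last pose, push and grip.
It also fails if it takes over 64 s, if anything falls off the work surface, if the arm or the gripper's body presses on something with over 40 N, if the wrist force passes 120 N, or if a joint passes its speed limit or range.

## Working session

There is one attempt and no reset: what is moved stays moved. The work goes in short steps, Python scripts to look and compute and a tool call to move; the robot and the scene stay as the last step left them, time stands still between calls to the robot, and variables do not carry over. Pictures are saved under pics/ and viewed, at most 10 in all, crops included, and the job is handed in when it is done.

Besides the shell and the picture viewer there is one more tool, called after "Call:" by a JSON object that holds its "fn" and its "kwargs", one argument or row to a line. carry_out: Moves the arm, as the interface text tells. Its arguments: {"type":"object","properties":{"targets":{"type":"array","items":{"type":"array","items":{"type":"number","minimum":-1,"maximum":1}}},"hand":{"type":"number"},"squeeze":{"type":"number"}},"required":["targets"]}

```bash
mkdir -p pics; ls; python3 - <<'E'
from plant import r
import cv2
for n in("side","top"):
    i=r.camera_info(n);print(n,i)
    cv2.imwrite(f"pics/{n}0.png",r.capture(n)[:,:,::-1])
print(r.get_state())
E
```

```text
pics
side {'K': array([[378.01202414,   0.        , 318.90096608],
       [  0.        , 378.01202414, 207.58472852],
       [  0.        ,   0.        ,   1.        ]]), 'eye': array([ 0.01511429, -0.8657862 ,  0.92734044]), 'attitude': array([-1.27625351e+02, -2.62587188e-03, -3.37585799e+01])}
top {'K': array([[484.05802411,   0.        , 318.11810249],
       [  0.        , 484.05802411, 202.12776774],
       [  0.        ,   0.        ,   1.        ]]), 'eye': array([ 0.31340689, -0.01195653,  1.64296922]), 'attitude': array([-169.88838124,    0.70101824,  -89.60951582])}
{'time_s': 0.1, 'joints': array([ 8.82973388e+01,  2.05889931e+01,  6.38290485e-01, -1.57697633e-02,
       -7.01361976e+01, -1.65079057e+01]), 'qd': array([ 0.04365365, -0.02875485,  0.13465217, -0.00164359,  0.05005829,
       -0.108525  ]), 'joint_torque': array([-1.42888988e-03, -5.84162307e+01,  2.93754190e+01,  7.01538742e+00,
        1.01566917e-02, -5.00689555e-05]), 'tcp_pos': array([0.21083648, 0.64077667, 0.23369823]), 'eef_rot': array([ 1.79912469e+02, -1.04803047e-02, -1.82159284e+01]), 'contact_force': array([-0.16002396, -0.22593218, -0.22142602]), 'moment': array([ 0.04066708, -0.04538306,  0.01348946]), 'gripper_force': 0.0, 'gripper_width': 0.08769841251108344}
```

View pics/side0.png

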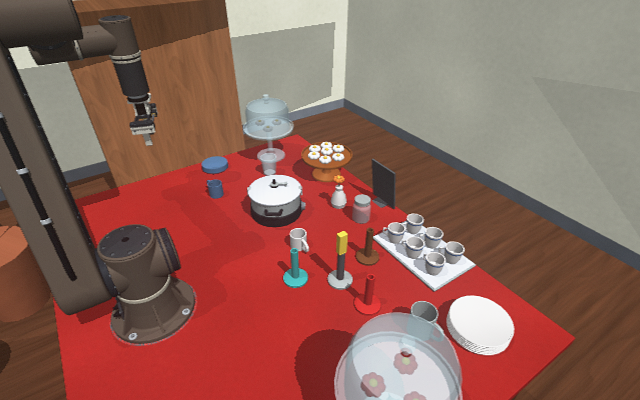

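View pics/top0.png

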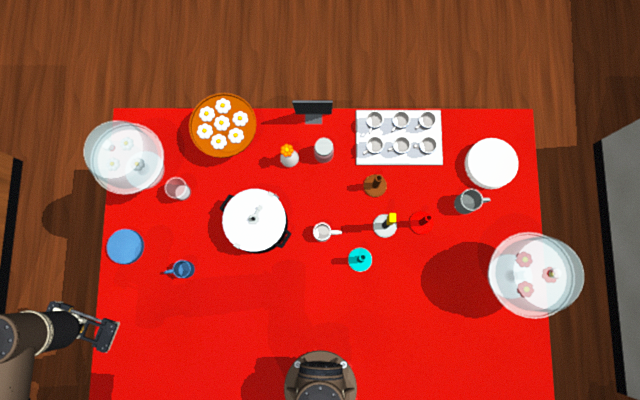

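The side view shows the probe's yellow handle at about (342,243) above its grey foot (341,280), and the warmer lid at (275,187). The top view shows the lid at (255,220), the probe at (392,218) and the white cup between them at (322,232). Next I'll enlarge the warmer and the probe.

```bash
python3 - <<'E'
import cv2,numpy as np
s=cv2.imread("pics/side0.png");t=cv2.imread("pics/top0.png")
def c(im,x,y,w,h,k):return cv2.resize(im[y:y+h,x:x+w],None,fx=k,fy=k,interpolation=cv2.INTER_CUBIC)
a=c(s,240,165,80,60,5);b=c(t,215,180,80,60,5);d=c(s,310,225,80,60,5);e=c(t,350,190,80,60,5)
cv2.imwrite("pics/crops.png",np.vstack([np.hstack([a,b]),np.hstack([d,e])]))
E
```

```text
(no output)
```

View pics/crops.png

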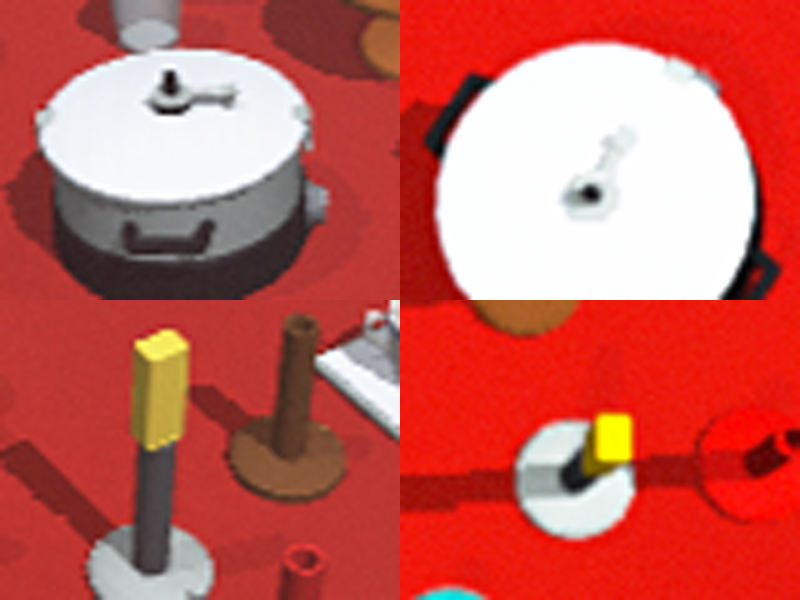

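The crops show the cover over the hole. The black tab top is at roughly top (253,218) and side (274,180), and the pivot is up-right of it at about (259.5,207) in the top view. The probe's yellow handle has its long side roughly along world x. Next I'll measure these points.

```bash
cat > h.py <<'E'
import numpy as np,cv2
from scipy.spatial.transform import Rotation as Ro
from plant import r
def ray(n,p):
    i=r.camera_info(n);K=i["K"]
    d=Ro.from_euler("xyz",i["attitude"],degrees=True).as_matrix()@np.linalg.inv(K)@[p[0],p[1],1]
    return i["eye"],d/np.linalg.norm(d)
def plane(n,p,z):
    e,d=ray(n,p);return e+d*(z-e[2])/d[2]
def tri(ps,pt):
    (a,u),(b,v)=ray("side",ps),ray("top",pt)
    s=np.linalg.lstsq(np.c_[u,-v],b-a,rcond=None)[0]
    p,q=a+s[0]*u,b+s[1]*v
    return (p+q)/2,np.linalg.norm(p-q)*1e3
def proj(n,P):
    i=r.camera_info(n);c=Ro.from_euler("xyz",i["attitude"],degrees=True).inv().apply(np.array(P)-i["eye"])
    c=i["K"]@c;return c[:2]/c[2]
def comps(m,amin):
    k,_,st,ce=cv2.connectedComponentsWithStats(m.astype(np.uint8))
    return [(st[j].tolist(),ce[j].round(2)) for j in range(1,k) if st[j][4]>=amin]
E
cat > m.py <<'E'
from h import *
np.set_printoptions(precision=4,suppress=True)
s=cv2.imread("pics/side0.png").astype(int);t=cv2.imread("pics/top0.png").astype(int)
for n,im,(x,y,w,h) in(("side",s,(310,225,80,60)),("top",t,(350,190,80,60))):
    c=im[y:y+h,x:x+w];b,g,rr=c[...,0],c[...,1],c[...,2]
    m=(g>90)&(rr>90)&(b<g*.65); mt=m&(g>(200 if n=="side" else 225))
    for nm,q in(("yel",m),("yeltop",mt)):
        for st,ce in comps(q,5):
            pts=np.argwhere(q)[:,::-1].astype(np.float32)
            print(n,nm,st,ce+[x,y],cv2.minAreaRect(pts))
# lid outline: non-red bright in top
x,y,w,h=205,175,100,85
c=t[y:y+h,x:x+w];m=((c.min(2)>120)).astype(np.uint8)
co=max(cv2.findContours(m,0,1)[0],key=len)
(cx,cy),R=cv2.minEnclosingCircle(co);el=cv2.fitEllipse(co);print("lid",cx+x,cy+y,R,el[0][0]+x,el[0][1]+y,el[1:])
P=plane("top",(el[0][0]+x,el[0][1]+y),.107);print("lid centre",P,"ell diam mm",np.mean(el[1])*1e3*(1.643-.107)/484)
# dark tab, both
for n,im,(x,y,w,h) in(("side",s,(262,172,30,18)),("top",t,(240,205,28,26))):
    g=im[y:y+h,x:x+w].max(2);print(n);print(g if n=="top" else g)
E
python3 m.py
```

```text
side yel [26, 6, 12, 24, 237] [341.73 242.1 ] ((44.45000457763672, 21.650001525878906), (41.742069244384766, 23.717084884643555), 18.43494987487793)
side yeltop [27, 6, 10, 6, 37] [341.86 233.49] ((34.436588287353516, 15.970730781555176), (20.396615982055664, 8.445088386535645), 69.775146484375)
top yel [18, 0, 17, 6, 76] [375.64 192.  ] ((33.83235168457031, 13.879411697387695), (42.566558837890625, 15.185906410217285), 57.528804779052734)
top yel [37, 23, 10, 12, 96] [391.61 218.03] ((33.83235168457031, 13.879411697387695), (42.566558837890625, 15.185906410217285), 57.528804779052734)
top yeltop [40, 23, 6, 9, 52] [392.5  217.15] ((42.5, 27.0), (8.0, 5.0), 90.0)
lid 254.7548065185547 220.29807662963867 33.035701751708984 253.67486190795898 219.74402236938477 ((61.83146667480469, 63.95185089111328), 50.83184814453125)
lid centre [0.5289 0.2151 0.107 ] ell diam mm 199.59005762525825
side
[[124 107 153 184 184 186 186 188 189 189 189 192 181 154 164 173 175 174
  172 173 173 173 173 182 187 185 186 187 188 187]
 [120 111 126 169 188 187 186 189 187 189 192 168 132 146 170 173 172 172
 
[... 4397 characters left out ...]
254 254 254 254 254 254 254 254 255 255 255 255 255 255 255 255 255 254
  254 254 254 254 254 254 254 254 254 254]
 [254 254 254 254 254 254 254 254 254 254 254 254 254 254 254 254 254 254
  254 254 254 254 254 254 254 254 254 254]
 [254 254 254 254 254 254 254 254 254 254 254 254 254 254 254 254 254 254
  254 254 254 254 254 254 254 254 254 254]
 [254 254 254 254 254 254 254 254 254 254 254 254 254 254 254 254 254 254
  254 254 254 254 254 254 254 254 254 254]
 [254 254 254 254 254 254 254 254 254 254 254 254 254 254 254 254 254 254
  254 254 254 254 254 254 254 254 254 254]
 [254 254 254 254 254 254 254 254 254 254 254 254 254 254 254 254 254 254
  254 254 254 254 254 254 254 254 254 254]]
```

```bash
cat > m2.py <<'E'
from h import *
from scipy.optimize import least_squares
np.set_printoptions(precision=4,suppress=True)
def circ(n,im,box,thr,z,R,keep=None):
    x,y,w,h=box;c=im[y:y+h,x:x+w].min(2).astype(np.float32)
    k=4;c=cv2.resize(c,None,fx=k,fy=k,interpolation=cv2.INTER_LINEAR)
    co=max(cv2.findContours((c>thr).astype(np.uint8),0,cv2.CHAIN_APPROX_NONE)[0],key=len)[:,0]
    px=(co+.5)/k-.5+[x,y]
    P=np.array([plane(n,p,z)[:2] for p in px])
    c0=P.mean(0)
    f=least_squares(lambda q:np.hypot(*(P-q[:2]).T)-q[2],[*c0,R],loss="cauchy",f_scale=.0015)
    return f.x,np.median(abs(f.fun))*1e3
if __name__=="__main__":
    s=cv2.imread("pics/side0.png");t=cv2.imread("pics/top0.png")
    print("lid top",circ("top",t,(205,175,100,85),140,.107,.101))
    print("lid side",circ("side",s,(236,165,80,50),222,.107,.101))
    print("foot top",circ("top",t,(368,210,34,32),110,.012,.04))
    print("foot side",circ("side",s,(318,262,42,30),125,.012,.04))
    print("tab top",tri((273.5,180.2),(253.0,218.4)))
    print("probe top",tri((341.9,233.6),(392.6,217.0)))
    print("pivot",tri((285.7,182.7),(259,207.2)))
    L=.107
    # handle corners: yellow bright top face in top view
    for n,im,box in(("side",s,(333,228,18,14)),("top",t,(384,209,16,18))):
        x,y,w,h=box;print(n);print(im[y:y+h,x:x+w,1])
E
python3 m2.py
```

```text
lid top (array([0.5301, 0.2152, 0.102 ]), np.float64(0.3184610598598453))
lid side (array([0.5309, 0.2099, 0.097 ]), np.float64(0.6411919099807428))
foot top (array([ 0.5252, -0.2155,  0.04  ]), np.float64(0.7023848069768537))
foot side (array([ 0.5244, -0.2236,  0.0388]), np.float64(0.9079946419749685))
tab top (array([0.529, 0.211, 0.146]), np.float64(3.044852821684591))
probe top (array([ 0.5276, -0.2177,  0.1968]), np.float64(1.917106687572744))
pivot (array([0.5692, 0.1949, 0.1284]), np.float64(6.513403001592469))
side
[[ 55  57  54  53  53  55  52  53  55  55  54  54  54  54  56  54  55  54]
 [ 54  52  54  54  53  53  54  55  50  53  51  51  52  52  56  55  57  53]
 [ 53  55  54  55  53  56  49  50  47  42  55  51  46  49  52  55  54  52]
 [ 55  55  53  53  54  48  45  39 106 225 245 213 122  42  50  54  55  53]
 [ 55  54  54  50  45  56 112 226 242 235 235 237 213 120  44  52  53  53]
 [ 53  55  51  50 203 242 237 236 234 233 233 235 239 220 131  49  52  53]
 [ 57  53  53  63 188 239 239 236 235 234 235 237 244 247 169  55  51  54]
 [ 54  52  52  72 105 192 237 239 238 240 242
[... 991 characters left out ...]
 253 255 255 111  20  21  25]
 [232 233 197 101  88 186 255 255 253 253 255 255 108  18  16  24]
 [231 227 180  97  93 187 255 255 253 253 255 255 115  17  21  26]
 [225 183 119  90  89 187 255 255 254 254 255 255 115  19  19  21]
 [191 100  76  91  98 188 255 255 255 255 255 255 122  14  22  18]
 [125  45  71 100  98 166 248 255 255 255 255 246 101  17  18  15]
 [ 41  32  74 105  97 100 127 139 142 150 159 134  48   9  12  17]
 [ 30  35  71 101 101  96  88  84 100 145 172 145  85  22  14  10]
 [ 32  34  59  85  83  80  97 125 169 230 243 200 131  24  10  19]
 [ 32  35  36  45  49 107 175 213 238 248 251 240 144  23   7  10]
 [ 30  22  22  34  90 186 243 249 246 246 247 242 149  27  10  11]]
```

Checked results:
- **Lid centre:** (0.530, 0.215), with a fitted radius of 102 mm against the stated 101 mm.
- **Tab:** (0.529, 0.212), close to its stated height.
- **Pivot:** (0.567, 0.195), so the warmer's yaw is about -28° and the cover is nearly closed.
- **Probe axis:** (0.526, -0.217), with the handle top at 0.197 m against 0.200 m, and yaw about 0.

I'll turn the tool first, then fly over.

Call:
{"fn": "carry_out", "kwargs": {
  "targets": [
    [0,0,0,0,0,-0.167],
    [0,0,0,0,0,-0.167],
    [0,0,0,0,0,-0.167],
    [0.044,0.097,0,0,0,0],
    [0.044,0.097,0,0,0,0]
  ],
  "hand": 0.4,
  "squeeze": 5
}}

```text
time_s: 0.72
tcp_pos: [0.2741, 0.5542, 0.2337]
eef_rot: [179.9, 0.0, 11.9]
contact_force: [1.1, 0.4, 0.4]
gripper_width: 0.0433
gripper_force: 0.0
```

Call:
{"fn": "carry_out", "kwargs": {
  "targets": [
    [0.044,0.097,0,0,0,0],
    [0.044,0.097,0,0,0,0],
    [0.044,0.097,0,0,0,0],
    [0.044,0.097,0,0,0,0],
    [0.044,0.097,0,0,0,0]
  ]
}}

```text
time_s: 1.35
tcp_pos: [0.432, 0.3389, 0.2344]
eef_rot: [180.0, 0.0, 11.9]
contact_force: [1.8, -0.8, 0.6]
gripper_width: 0.0355
gripper_force: 0.0
```

Call:
{"fn": "carry_out", "kwargs": {
  "targets": [
    [0.044,0.097,0,0,0,0],
    [0.044,0.097,0,0,0,0],
    [0.044,0.097,0,0,0,0],
    [0,0,0,0,0,0],
    [0,0,0,0,0,0]
  ]
}}

```text
time_s: 1.98
tcp_pos: [0.5257, 0.2113, 0.2342]
eef_rot: [180.0, 0.0, 11.8]
contact_force: [0.5, 0.5, 0.9]
gripper_width: 0.0348
gripper_force: 0.0
```

Call:
{"fn": "carry_out", "kwargs": {
  "targets": [
    [0.006,-0.002,0.06,0,0,0],
    [0,0,0.06,0,0,0],
    [0,0,0.03,0,0,0],
    [0,0,0.02,0,0,0],
    [0,0,0,0,0,0]
  ]
}}

```text
time_s: 2.6
tcp_pos: [0.5284, 0.2136, 0.1495]
eef_rot: [180.0, 0.0, 11.9]
contact_force: [0.5, 1.0, -0.6]
gripper_width: 0.035
gripper_force: 0.0
```

Call:
{"fn": "carry_out", "kwargs": {
  "targets": [
    [0,0,0,0,0,0],
    [0,0,0,0,0,0],
    [0,0,0,0,0,0]
  ],
  "hand": 0.0,
  "squeeze": 3
}}

```text
time_s: 2.98
tcp_pos: [0.529, 0.2133, 0.1501]
eef_rot: [-180.0, -0.1, 11.9]
contact_force: [1.1, -1.1, -0.1]
gripper_width: 0.0118
gripper_force: 3.0
```

```bash
python3 - <<'E'
from h import *
def c(im,x,y,w,h,k):return cv2.resize(im[y:y+h,x:x+w,::-1],None,fx=k,fy=k,interpolation=cv2.INTER_CUBIC)
s=r.capture("side")
cv2.imwrite("pics/s1.png",c(s,230,140,100,75,6));print(r.get_state()["gripper_width"])
E
```

```text
0.011561892259961034
```

View pics/s1.png

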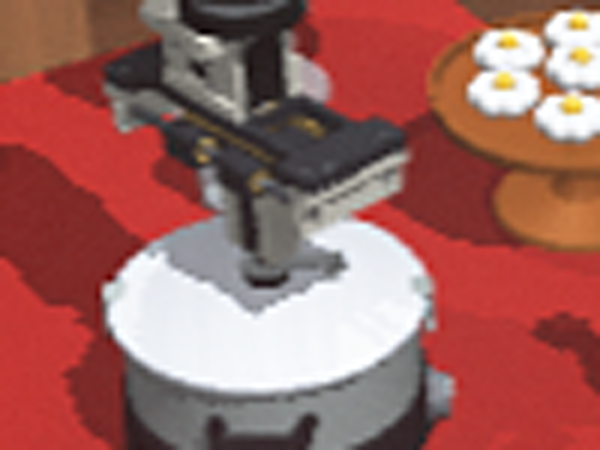

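The opening of 11.8 mm confirms the 12 mm tab is pinched, and the picture shows the fingers on the tab over the lid's centre. Next I'll swing it counterclockwise about the pivot.

Call:
{"fn": "carry_out", "kwargs": {
  "targets": [
    [-0.011,0.02,0,0,0,0],
    [-0.005,0.022,0,0,0,0],
    [0.001,0.023,0,0,0,0],
    [0.007,0.022,0,0,0,0],
    [0.012,0.019,0,0,0,0]
  ]
}}

```text
time_s: 3.65
tcp_pos: [0.542, 0.1611, 0.1497]
eef_rot: [180.0, -0.0, 11.8]
contact_force: [-1.9, 2.0, 0.7]
gripper_width: 0.0121
gripper_force: 3.0
```

Call:
{"fn": "carry_out", "kwargs": {
  "targets": [
    [0.008,0.008,0,0,0,0],
    [0,0,0,0,0,0],
    [0,0,0,0,0,0]
  ]
}}

```text
time_s: 4.03
tcp_pos: [0.5464, 0.1585, 0.1496]
eef_rot: [180.0, -0.0, 11.8]
contact_force: [0.1, -1.9, 1.1]
gripper_width: 0.012
gripper_force: 3.0
```

Call:
{"fn": "carry_out", "kwargs": {
  "targets": [
    [0,0,0,0,0,0],
    [0,0,0,0,0,0],
    [0,0,0,0,0,0]
  ],
  "hand": 0.4
}}

```text
time_s: 4.4
tcp_pos: [0.5461, 0.159, 0.1496]
eef_rot: [-180.0, -0.0, 11.9]
contact_force: [0.5, -0.2, -0.5]
gripper_width: 0.0332
gripper_force: 0.0
```

Call:
{"fn": "carry_out", "kwargs": {
  "targets": [
    [0,0,0.0,0,0,0],
    [0,0,-0.08,0,0,0],
    [0,0,-0.08,0,0,0],
    [0,0,-0.06,0,0,0.1],
    [0,0,0,0,0,0.1]
  ]
}}

```text
time_s: 5.03
tcp_pos: [0.5474, 0.1594, 0.2627]
eef_rot: [-179.9, -0.3, -0.3]
contact_force: [-0.9, 0.2, -0.8]
gripper_width: 0.0351
gripper_force: 0.0
```

Call:
{"fn": "carry_out", "kwargs": {
  "targets": [
    [-0.005,0.094,0,0,0,0],
    [-0.005,0.094,0,0,0,0],
    [-0.005,0.094,0,0,0,0],
    [-0.005,0.094,0,0,0,0],
    [-0.005,0.094,0,0,0,0]
  ],
  "hand": 0.75
}}

```text
time_s: 5.65
tcp_pos: [0.5328, -0.0776, 0.2598]
eef_rot: [-180.0, -0.0, -0.1]
contact_force: [0.8, 0.1, -0.2]
gripper_width: 0.0658
gripper_force: 0.0
```

Call:
{"fn": "carry_out", "kwargs": {
  "targets": [
    [-0.005,0.094,0,0,0,0],
    [-0.005,0.094,0,0,0,0],
    [-0.005,0.094,0,0,0,0],
    [0,0,0,0,0,0]
  ]
}}

```text
time_s: 6.15
tcp_pos: [0.5246, -0.2198, 0.2592]
eef_rot: [180.0, 0.0, -0.4]
contact_force: [-0.1, -0.1, -1.0]
gripper_width: 0.0657
gripper_force: 0.0
```

```bash
python3 - <<'E'
from h import *
def c(im,x,y,w,h,k):return cv2.resize(im[y:y+h,x:x+w],None,fx=k,fy=k,interpolation=cv2.INTER_CUBIC)
o={n:r.capture(n)[:,:,::-1] for n in("side","top")}
for n in o: cv2.imwrite(f"pics/{n}1.png",o[n])
cv2.imwrite("pics/c1.png",np.vstack([np.hstack([c(o["side"],250,170,50,30,8),c(o["top"],230,200,50,30,8)]),np.hstack([c(o["side"],310,215,80,60,5),c(o["top"],350,190,80,60,5)])]))
print(r.get_state()["tcp_pos"],r.get_state()["eef_rot"])
E
```

```text
[ 0.52494486 -0.21757342  0.25933641] [-1.79989295e+02  1.94186288e-02 -2.32844586e-01]
```

View pics/c1.png

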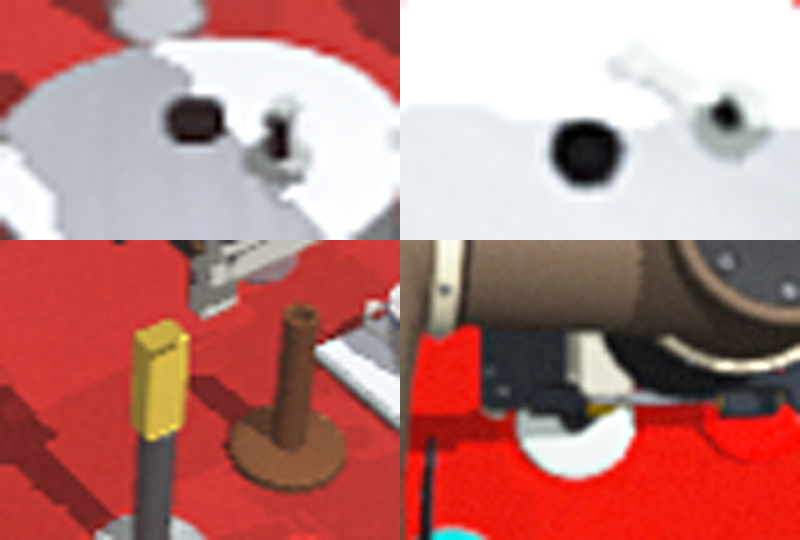

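The cover is now clear: the black collar is at side ~(274,185) and top ~(253.4,219), with the tab well to its right. Next I'll triangulate the collar and the probe, and check the cover angle.

```bash
python3 - <<'E'
from h import *
np.set_printoptions(precision=4,suppress=True)
s,t=cv2.imread("pics/side1.png"),cv2.imread("pics/top1.png")
C={}
for n,im,(x,y,w,h) in(("side",s,(266,178,13,13)),("top",t,(244,209,18,20))):
    g=im[y:y+h,x:x+w].max(2).astype(float);bg=np.median(g);wt=np.clip((180-g)/140,0,1)
    yy,xx=np.mgrid[y:y+h,x:x+w];C[n]=np.array([(wt*xx).sum(),(wt*yy).sum()])/wt.sum()
    rows=wt.sum(1);cols=wt.sum(0);print(n,C[n],"area",wt.sum(),"w",rows.max(),"h",cols.max());print(plane(n,C[n],.126))
print("collar centroid",tri(C["side"],C["top"]))
print("expected px for (.53,.2145,.13)",proj("side",(.53,.2145,.13)),proj("top",(.53,.2145,.13)))
# tab: dark px
for n,im,(x,y,w,h) in(("side",s,(281,182,8,10)),("top",t,(266,209,9,10))):
    g=im[y:y+h,x:x+w].max(2);print(n,x,y);print(g)
print("probe handle top: side px of axis guess",proj("side",(.526,-.217,.2)),"tip of finger",proj("side",(.525,-.2176,.2515)))
E
```

```text
side [273.8949 184.6554] area 35.67142857142857 w 7.078571428571429 h 5.550000000000001
[0.5305 0.2105 0.126 ]
top [252.7785 218.5615] area 55.300000000000004 w 8.571428571428571 h 8.064285714285713
[0.53   0.2152 0.126 ]
collar centroid (array([0.5315, 0.2153, 0.1227]), np.float64(2.318726387411989))
expected px for (.53,.2145,.13) [273.1918 183.3131] [252.8182 218.3688]
side 281 182
[[251 254 249 228 220 218 248 253]
 [253 255 236 204 220 203 223 250]
 [255 241 143 114 159 165 245 255]
 [255 232  97  47  57 170 247 251]
 [255 255 162  40  38 179 249 251]
 [255 184  84  42  42 174 226 252]
 [161 120  73  45  37 158 207 226]
 [132 135  96  45  43 159 194 201]
 [129 137 137 136 191 217 212 211]
 [144 130 131 132 133 177 174 239]]
top 266 209
[[252 255 255 255 255 255 255 255 255]
 [246 251 253 252 247 243 246 251 255]
 [249 255 255 252 225 224 240 239 247]
 [250 255 255 230 117 144 225 243 244]
 [233 200 173  76  21  50 164 242 248]
 [220 179 145  51  15  15 109 223 250]
 [202 178 163 109  49  40 105 195 238]
 [214 178 175 165 126 126 150 174 177]
 [229 188 177 179 180 179 181 177 180]
 [234 217 192 177 178 176 175 182 198]]
probe handle top: side px of axis guess [341.0358 232.9175] tip of finger [341.5312 219.4212]
```

Call:
{"fn": "carry_out", "kwargs": {
  "targets": [
    [0.003,0,0.05,0,0,0],
    [0,0,0.05,0,0,0],
    [0,0,0.05,0,0,0],
    [0,0,0.04,0,0,0],
    [0,0,0.016,0,0,0]
  ]
}}

```text
time_s: 6.88
tcp_pos: [0.5264, -0.216, 0.1556]
eef_rot: [-180.0, 0.1, -0.1]
contact_force: [-0.5, 0.2, -0.4]
gripper_width: 0.0657
gripper_force: 0.0
```

Call:
{"fn": "carry_out", "kwargs": {
  "targets": [
    [0,0,0,0,0,0],
    [0,0,0,0,0,0],
    [0,0,0,0,0,0],
    [0,0,0,0,0,0]
  ],
  "hand": 0.0,
  "squeeze": 5
}}

```text
time_s: 7.38
tcp_pos: [0.5269, -0.2173, 0.1571]
eef_rot: [180.0, -0.1, -0.2]
contact_force: [1.0, -0.1, 0.2]
gripper_width: 0.0311
gripper_force: 0.0
```

Call:
{"fn": "carry_out", "kwargs": {
  "targets": [
    [0,0,0,0,0,0],
    [0,0,0,0,0,0],
    [0,0,0,0,0,0],
    [0,0,0,0,0,0]
  ]
}}

```text
time_s: 7.88
tcp_pos: [0.5267, -0.2173, 0.1567]
eef_rot: [180.0, -0.0, -0.2]
contact_force: [-0.1, 0.3, 1.9]
gripper_width: 0.0198
gripper_force: 5.0
```

Call:
{"fn": "carry_out", "kwargs": {
  "targets": [
    [0,0,0,0,0,0],
    [0,0,0,0,0,0],
    [0,0,0,0,0,0],
    [0,0,0,0,0,0]
  ],
  "squeeze": 25
}}

```text
time_s: 8.38
tcp_pos: [0.5267, -0.2173, 0.1567]
eef_rot: [180.0, -0.0, -0.1]
contact_force: [-1.3, 0.5, 4.5]
gripper_width: 0.0196
gripper_force: 25.0
```

Call:
{"fn": "carry_out", "kwargs": {
  "targets": [
    [0,0,-0.04,0,0,0],
    [0,0,-0.07,0,0,0],
    [0,0,-0.08,0,0,0],
    [0,0,-0.08,0,0,0],
    [0,0,-0.05,0,0,0]
  ]
}}

```text
time_s: 9.0
tcp_pos: [0.527, -0.2172, 0.3182]
eef_rot: [180.0, -0.1, -0.1]
contact_force: [0.1, 0.3, -0.9]
gripper_width: 0.0198
gripper_force: 25.0
```

Call:
{"fn": "carry_out", "kwargs": {
  "targets": [
    [0,0,0,0,0,0],
    [0,0,0,0,0,0]
  ]
}}

```text
time_s: 9.25
tcp_pos: [0.5263, -0.2169, 0.3153]
eef_rot: [-180.0, 0.1, -0.2]
contact_force: [-0.4, -0.9, -0.0]
gripper_width: 0.0197
gripper_force: 25.0
```

```bash
python3 - <<'E'
from h import *
def c(im,x,y,w,h,k):return cv2.resize(im[y:y+h,x:x+w],None,fx=k,fy=k,interpolation=cv2.INTER_CUBIC)
o={n:r.capture(n)[:,:,::-1] for n in("side","top")}
for n in o: cv2.imwrite(f"pics/{n}2.png",o[n])
T=r.get_state()["tcp_pos"];print(T,proj("side",T-[0,0,.141]),proj("side",T-[0,0,.081]),proj("side",T-[0,0,.031]))
cv2.imwrite("pics/c2.png",c(o["side"],300,185,80,75,8))
E
```

```text
[ 0.52613048 -0.21702138  0.31510671] [340.76073358 239.51682068] [341.50633077 223.89925499] [342.16759791 210.04809879]
```

View pics/c2.png

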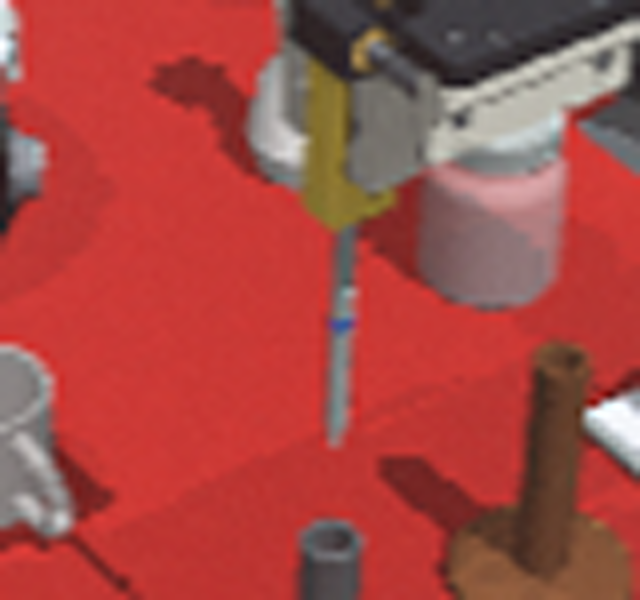

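The band is at about (342.2,225.1) and the tip at (341.4,240). Both sit about 1 px from the projection of the TCP axis, which matches this camera's constant offset, so the probe hangs straight. Next I'll carry it over the warmer.

Call:
{"fn": "carry_out", "kwargs": {
  "targets": [
    [0.001,-0.04,-0.02,0,0,0],
    [0.001,-0.09,-0.02,0,0,0],
    [0.001,-0.1,0,0,0,0],
    [0.001,-0.1,0,0,0,0],
    [0.001,-0.1,0,0,0,0]
  ]
}}

```text
time_s: 9.98
tcp_pos: [0.5292, -0.0007, 0.3357]
eef_rot: [180.0, 0.1, -0.2]
contact_force: [1.1, 0.3, -0.5]
gripper_width: 0.0199
gripper_force: 25.0
```

Call:
{"fn": "carry_out", "kwargs": {
  "targets": [
    [0.001,-0.1,0,0,0,0],
    [0.001,-0.1,0,0,0,0],
    [0.001,-0.1,0,0,0,0],
    [0,-0.09,0,0,0,0],
    [0,-0.043,0,0,0,0]
  ]
}}

```text
time_s: 10.6
tcp_pos: [0.5313, 0.2163, 0.3352]
eef_rot: [179.9, 0.1, -0.0]
contact_force: [-0.0, -1.1, -0.3]
gripper_width: 0.0199
gripper_force: 25.0
```

Call:
{"fn": "carry_out", "kwargs": {
  "targets": [
    [0,0,0,0,0,0],
    [0,0,0,0,0,0],
    [0,0,0,0,0,0]
  ]
}}

```text
time_s: 10.98
tcp_pos: [0.5319, 0.2132, 0.3367]
eef_rot: [-180.0, -0.0, -0.2]
contact_force: [-0.5, -0.7, 0.3]
gripper_width: 0.0196
gripper_force: 25.0
```

```bash
python3 - <<'E'
from h import *
def c(im,x,y,w,h,k):return cv2.resize(im[y:y+h,x:x+w],None,fx=k,fy=k,interpolation=cv2.INTER_CUBIC)
o={n:r.capture(n)[:,:,::-1] for n in("side","top")}
for n in o: cv2.imwrite(f"pics/{n}3.png",o[n])
st=r.get_state();T=st["tcp_pos"];print(T,st["eef_rot"],st["gripper_force"])
for z in(.141,.081,.031):print(proj("side",T-[0,0,z]),end=" ")
cv2.imwrite("pics/c3.png",np.hstack([c(o["side"],250,140,48,60,8),c(o["top"],230,190,48,60,8)]))
E
```

```text
[0.53189839 0.2134238  0.33676793] [-1.79988603e+02 -1.37484747e-02 -2.12773881e-01] 24.99991536140442
[272.46558213 168.36484412] [271.20460881 153.97372726] [270.10023835 141.36987271]
```

View pics/c3.png

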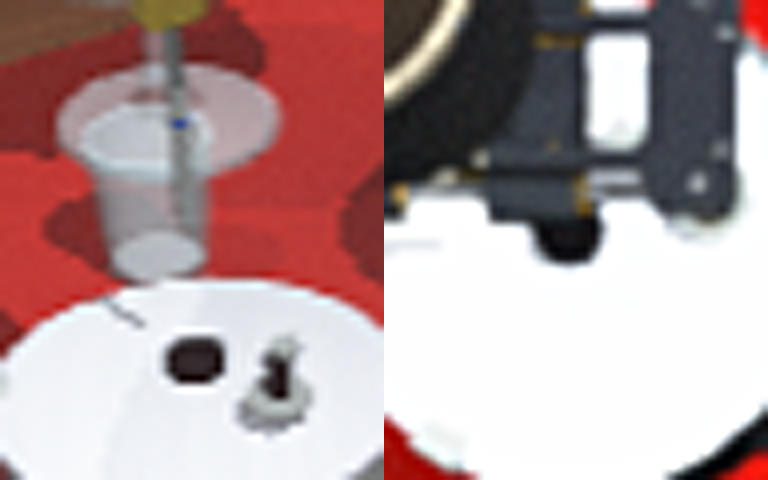

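```bash
python3 - <<'E'
from h import *
np.set_printoptions(precision=4,suppress=True)
print("handle top-cam",plane("top",(392.4,216.65),.2),"vs tcp .5265 -.2172")
t=cv2.imread("pics/top1.png")
for nm,im,(x,y,w,h),ref in(("tab start",cv2.imread("pics/top0.png"),(250,216,6,5),".529 .2133"),("tab end",t,(268,211,5,6),".5462 .1587")):
    g=im[y:y+h,x:x+w].max(2).astype(float);wt=np.clip((130-g)/110,0,1);yy,xx=np.mgrid[y:y+h,x:x+w]
    c=np.array([(wt*xx).sum(),(wt*yy).sum()])/wt.sum();print(nm,c,plane("top",c,.147),"tcp",ref)
t3=cv2.imread("pics/top3.png");s3=cv2.imread("pics/side3.png").astype(int)
# band (blue) and stem profile in side view, still picture
c=s3[145:165,262:282];b=np.clip(c[...,0]-np.maximum(c[...,1],c[...,2])-15,0,None);yy,xx=np.mgrid[145:165,262:282];print("band px",(b*xx).sum()/b.sum(),(b*yy).sum()/b.sum())
for im in("side0","side1","side3"):
    g=cv2.imread(f"pics/{im}.png")[178:192,266:280].max(2).astype(float);w=np.clip((180-g)/140,0,1)
    print(im,"\n",w.sum(1).round(1),w.sum(0).round(1))
E
```

```text
handle top-cam [ 0.5273 -0.2162  0.2   ] vs tcp .5265 -.2172
tab start [252.6108 218.2973] [0.5278 0.2126 0.147 ] tcp .529 .2133
tab end [270.2772 213.9551] [0.5418 0.1576 0.147 ] tcp .5462 .1587
band px 272.0480769230769 154.95192307692307
side0 
 [0.  1.3 2.  2.5 3.3 2.8 1.  1.5 5.4 5.1 0.  0.  0.  0. ] [0.  0.  0.  0.  0.7 1.4 2.9 6.1 6.5 3.3 1.5 1.2 0.6 0.6]
side1 
 [0.  0.  0.  0.  3.3 6.4 7.  6.8 7.1 5.1 0.  0.  0.  0. ] [0.  0.  0.  0.  1.  3.9 5.3 5.6 5.4 5.4 5.1 3.8 0.3 0. ]
side3 
 [0.  0.  0.1 0.  2.9 6.1 6.7 6.5 6.6 4.5 0.  0.  0.  0. ] [0.  0.1 0.  0.  0.  3.4 5.1 5.4 5.4 5.5 5.  3.7 0.  0. ]
```

Call:
{"fn": "carry_out", "kwargs": {
  "targets": [
    [-0.003,-0.004,0.02,0,0,0],
    [0,0,0.04,0,0,0],
    [0,0,0.04,0,0,0],
    [0,0,0,0,0,0],
    [0,0,0,0,0,0]
  ]
}}

```text
time_s: 11.7
tcp_pos: [0.5306, 0.2163, 0.2872]
eef_rot: [-180.0, -0.0, -0.1]
contact_force: [0.5, -0.6, -0.1]
gripper_width: 0.0198
gripper_force: 25.0
```

```bash
python3 - <<'E'
from h import *
np.set_printoptions(precision=4,suppress=True)
def c(im,x,y,w,h,k):return cv2.resize(im[y:y+h,x:x+w],None,fx=k,fy=k,interpolation=cv2.INTER_CUBIC)
T=np.mean([(r.capture("top"),r.get_state()["tcp_pos"])[1] for _ in range(6)],0)
o={n:r.capture(n)[:,:,::-1] for n in("side","top")}
for n in o: cv2.imwrite(f"pics/{n}4.png",o[n])
print(T)
s3=o["side"].astype(int);q=proj("side",T-[0,0,.081]).round().astype(int);x,y=q-10
k=s3[y:y+20,x:x+20];b=np.clip(k[...,0]-np.maximum(k[...,1],k[...,2])-15,0,None);yy,xx=np.mgrid[y:y+20,x:x+20];band=np.array([(b*xx).sum()/b.sum(),(b*yy).sum()/b.sum()])
print("band",band,"pred",proj("side",T-[0,0,.081]),"tip pred",proj("side",T-[0,0,.141]),"axis at .13 pred",proj("side",[T[0],T[1],.13]))
cv2.imwrite("pics/c4.png",c(o["side"],255,150,40,45,12))
E
```

```text
[0.5306 0.2164 0.2873]
band [272.2844 166.5688] pred [271.5403 165.6329] tip pred [272.7645 179.4014] axis at .13 pred [273.0866 183.0252]
```

View pics/c4.png

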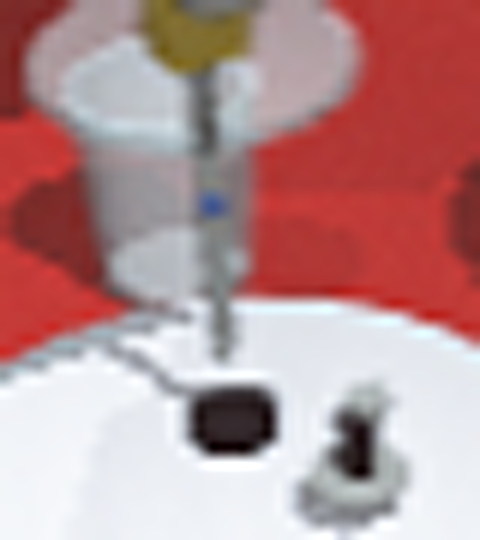

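The side view shows the tip directly above the collar. The extended stem axis falls at (273.8,184.0) and the collar's top centre is at (273.9,183.8), so it is centred to about 1.5 mm. Lowering now.

Call:
{"fn": "carry_out", "kwargs": {
  "targets": [
    [0,0,0.025,0,0,0],
    [0,0,0.03,0,0,0],
    [0,0,0.03,0,0,0],
    [0,0,0.03,0,0,0],
    [0,0,0.025,0,0,0]
  ]
}}

```text
time_s: 12.72
tcp_pos: [0.5301, 0.2161, 0.2152]
eef_rot: [180.0, 0.0, -0.2]
contact_force: [-0.1, 0.5, -0.1]
gripper_width: 0.0199
gripper_force: 25.0
```

Call:
{"fn": "carry_out", "kwargs": {
  "targets": [
    [0,0,0.012,0,0,0],
    [0,0,0,0,0,0],
    [0,0,0,0,0,0],
    [0,0,0,0,0,0]
  ]
}}

```text
time_s: 13.22
tcp_pos: [0.5305, 0.2165, 0.2111]
eef_rot: [-180.0, -0.0, -0.1]
contact_force: [-0.6, 0.1, -1.4]
gripper_width: 0.0199
gripper_force: 25.0
```

```bash
cat > f.py <<'E'
from h import *
np.set_printoptions(precision=4,suppress=True)
def c(im,x,y,w,h,k):return cv2.resize(im[y:y+h,x:x+w],None,fx=k,fy=k,interpolation=cv2.INTER_CUBIC)
S=[(r.capture("top"),r.get_state())[1] for _ in range(8)]
T=np.mean([s["tcp_pos"] for s in S],0);print(T,S[-1]["eef_rot"],np.mean([s["contact_force"] for s in S],0),S[-1]["gripper_width"])
im=r.capture("side")[:,:,::-1];cv2.imwrite("pics/side5.png",im);s3=im.astype(int)
q=proj("side",T-[0,0,.081]);x,y=q.round().astype(int)-10
k=s3[y:y+20,x:x+20];b=np.clip(k[...,0]-np.maximum(k[...,1],k[...,2])-15,0,None);yy,xx=np.mgrid[y:y+20,x:x+20]
print("band",(b*xx).sum()/b.sum(),(b*yy).sum()/b.sum(),b.max(),"pred",q)
cv2.imwrite("pics/c5.png",c(im,255,160,40,45,12))
E
python3 f.py
```

```text
[0.5304 0.2163 0.2108] [-179.9974   -0.0053   -0.147 ] [ 0.0016  0.194  -0.9258] 0.019739361588705928
band 274.09090909090907 183.9917355371901 56 pred [273.0532 183.1001]
```

View pics/c5.png

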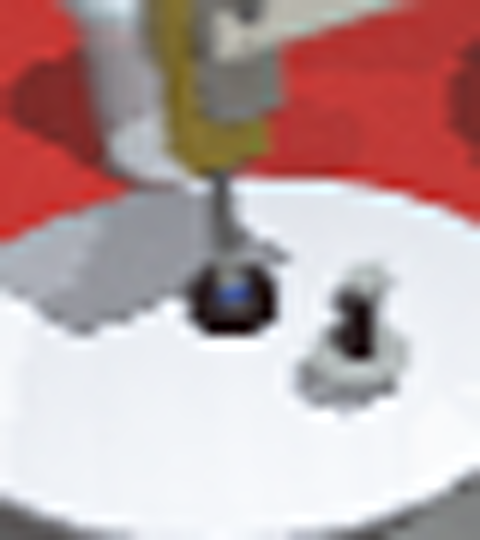

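The blue band is at (274.1,184.0) and the collar's top centre at (273.9,183.8), so the band is level and centred, with no contact force. Handing in.

```bash
python3 -c "
from plant import r
print(r.close_job())"
```

```text
the job is handed in; nothing more can be done
None
```

The job is handed in: the cover is swung about 88° aside and the probe is held still and upright in the hole. By my camera measurements it is centred to about 1.5 mm with the blue band level with the collar top, there was no sign of contact, and I kept clear of everything to be left alone.

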